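Draw the circuit board home and bolt it in

ROBOT

A 6-joint arm with a two-finger parallel gripper is mounted at the origin on the work surface. World frame = base frame: x ahead of the robot, y to its left, z up, the work surface at z = 0. Lengths are in m, angles in rad, forces in N, time in s.
With the tool pointing down it reaches from about 0.275 to 0.85 m from the base axis. Payload 5.2 kg.
Tool frame: the origin (TCP) lies at the very end of the fingers, on their centre line; the grasp point (between the pads) lies manip.tcp_to_grasp behind it (manip.tcp_to_grasp is the distance from the TCP to the grasp point, in m); z points along the fingers, y is the direction in which the jaws open and shut (so a half turn about z gives the same grasp; the last joint's range is limited). The gripper opens to 85 mm and grips with 20 to 120 N. Pads are 22 mm wide; open, the fingers measure 114 mm over their backs; the gripper's body (76 mm by 85 mm) begins 54 mm behind the grasp point. The pads swing forward as they close: fully open they stand 13 mm farther back than shut.
Start: joints at [-1.536, 0.259, 1.535, -0, 1.348, -0.203], TCP at [0.13, -0.535, 0.231] pointing down, gripper open.
Joint ranges: [-3.14, 3.14], [-0.91, 2.08], [0.19, 2.58], [-1.22, 4.36], [0.22, 2.71], [-3.12, 3.12]. Speed limits (rad/s): [2.57, 2.57, 3.14, 3.14, 3.14, 3.14].

INTERFACE

Orientations are given as a unit quaternion [x, y, z, w].
In Python, from bench import manip, viewer gives the robot as it stands. The module is installed in compiled form; this text tells all that it offers.
- The arm moves only by the shell command python3 -m creep 'ROWS'. ROWS is JSON, one flat list of numbers, 7 for each row, row after row: the shift along the tool's x, y, z scaled (see below), then the turn, a rotation vector about the tool's x, y, z scaled (see below), then the closure, from -1 (fully open) to 1 (shut), so that 0 is half open. A call has 1 to 5 rows; each row shifts and turns the commanded pose from where the row before left it, along the tool's axes as they then stand; what a row does not reach is not made up. The controller multiplies each number of a shift by 0.02 m and each number of a turn by 4 degrees. A row lasts 1/10 s, in which the tool goes at most 50 mm and 8.59 degrees, less where a joint would pass 70% of its speed; a pose out of reach is approached as far as the arm can. A call with a number of a shift or a turn outside -1 to 1 is refused whole. A call with a gripper value outside its range is refused whole. The fingers move at their own pace and stop on an object; the grip force is fixed at half the most. Time passes only in rows, so rows that do not move let the fingers close. It gives the time, the measured TCP pose, the force and the opening at its end, in the units of the state.
- manip.sense(): the state, without advancing time (a new reading comes with each control period).
- viewer.grab_frame(name): name is "scene" or "top" or "wrist"; returns the picture (480x640x3 uint8, blue, green, red); there is no depth.
- viewer.camera_params(name): a dict with "mtx" (3x3 intrinsics, pixels), "camera_from_world" (4x4, takes a point from world to camera coordinates); the wrist camera has in their place "mount" (4x4, takes a point from camera to tool coordinates, whose origin is the TCP and whose axes are the flange's). Camera axes: x right, y up, looking along -z (the intrinsics and any distortion apply to the point x, -y, -z); pixel columns grow to the right and rows downward; lengths in m; the calibration is good to about 2 mm. A picture is of the moment at which its call begins: read the wrist's pose just before it. camera_params takes no time and is no camera call.
- manip.sign_off(): hands the job in, once; it reports no verdict.
The state is a dict: "t": time; "joint_positions": joint angles; "joint_velocities": joint speeds; "joint_efforts": joint torques, N m; "ee_pos": TCP position; "eef_rot": TCP orientation; "force": force on the tool from outside, world axes, zero at the start; "ft_torque": the same for the moment, N m; "grip_width": opening from 0.0 (shut) to 1.0 (fully open).
Only numpy, scipy, OpenCV 4.12 (cv2) and the standard library are available. Lean on these libraries where they do the work, as an engineer would, in place of code of your own. Each camera call takes 0.05 s, during which the arm holds its last target. There are 200 camera calls.

TASK

On the test cradle, press down gently on the bare front part of the circuit board and draw it out from under the hood, toward the open end, until it has pushed the stiff black socket fully home against its stop. Then slide the steel bolt all the way in behind the board so that it is locked in place. Press on the board with no more than 22 newtons, and leave the other things on the bench where they are.

Things in the scene. Friction and masses are not known exactly. Their poses are not given: they have to be found in the camera images.
- cradle: Test cradle fixed to the bench, 310 x 150 mm; origin on the bench under its middle. x: along the channel, away from its open end (draw the board along -x); y left, z up. Its slippery aluminium deck slopes down to the open end by 0.005 to 0.06 rad, different each time and not measured; it is 26 mm above the bench at x = +35 mm. Rails at y = +-50 mm, 12 mm above the deck, bound the channel.
- hood (a point): Front edge of the grey hood's roof, middle, top (cradle x = +32 mm). The hood covers the channel from there to x = +145 mm, y within +-68 mm; its flat level top is 66 mm above the bench. A loose heatsink stands on its rear part. Friction: board on deck about 0.15, finger pads on board 0.5 or more.
- deck_home (a point): Point on the deck, on the channel's centre line (cradle x = -110 mm, y = 0), where the middle of the board's front lower edge lies when the board is fully home.
- board_front (a point): Middle of the front lower edge of the loose dark green circuit board, 120 mm long (x) x 96 mm wide x 5 mm thick, about 0.16 kg, axes as the cradle's. It lies flat in the channel with 2 mm of play each side, too wide to grip; at the start 77 to 92 mm short of home, its rear under the hood and only its front 50 to 65 mm showing.
- board_press (a point): Point on the board's top face, on its centre line, 25 mm behind its front edge, 5 mm above the deck. The front 60 mm of the board is bare and smooth; only the rear carries parts, up to 11 mm above the board's underside.
- socket (a joint): Black edge socket with brass contacts: a bar across the channel ahead of the board, 94 mm wide, 24 mm long, top 14 mm above the deck. Slides stiffly (about 3.5 N, stays where left). Value in m: 0 as found (face at cradle x = -102 mm), 0.008 fully home against a hard stop (face at x = -110 mm). Only the board's front edge should push it, not the robot.
- bolt (a joint): Flat steel bolt, 10 mm wide (cradle x +12 to +22 mm), sliding along the cradle's +y across the channel just behind a board that is home (2 mm of play). Value in m: 0 drawn out, 0.036 fully in (hard stop). Drags with about 1.5 N, stays where left. It strikes the board's side if the board is not home.
- bolt_knob (a point): Centre of the bolt's upright round knob, 14 mm across, 26 mm tall (37 to 63 mm above the bench). At cradle x = +17 mm, y = -112 mm when the bolt is out, -76 mm when in. The bolt itself (top 37 mm above the bench) reaches 10 mm past the knob's axis on the outer (-y) side. Clear on that side: push it in with closed fingers, or pinch it from above.
- meter: Black hand-held meter with a clear window and a dial, 150 x 100 x 48 mm, beside the cradle; leave alone.
- memory: Memory stick, 133 x 31 x 7 mm, lying beside the cradle; leave alone.
- heatsink: Finned aluminium heatsink, 50 x 50 x 28 mm, standing on the hood; leave alone. Origin under its centre.
- driver: Screwdriver, 170 mm, lying beside the cradle; leave alone.
- cleaner: White bottle, 60 mm across, 140 mm tall; leave alone.
- screws: Jar, 56 mm across, 70 mm tall; leave alone.
- tray: Grey parts tray, 140 x 100 x 30 mm; leave alone.
There are look-alikes about, which are no part of the job. Leave any pink, white or yellow look-alike of the part that bears board_front alone.

How it is judged:
By the outcome, as a careful person would: the job done as asked, in the order asked, and still so for the second after the job is handed in, with the robot touching nothing.
It also fails if it takes over 61 s, if anything falls off the work surface, if the arm or the gripper's body presses on something with over 40 N, if the wrist force passes 120 N, or if a joint passes its speed limit or range.

## Working session

There is one attempt and no reset: what is moved stays moved. The work goes in short steps, Python scripts to look and compute and a shell command to move; the robot and the scene stay as the last step left them, time stands still between calls to the robot, and variables do not carry over. Pictures are saved under pics/ and viewed, about 8 in all and at most 12, crops included, and the job is handed in when it is done.

```bash
mkdir -p pics; python3 - <<'E'
from bench import manip, viewer
import cv2
s=manip.sense(); print({k:s[k] for k in('t','ee_pos','eef_rot','force','grip_width')}, manip.tcp_to_grasp)
for n in("scene","top"):
    cv2.imwrite(f"pics/{n}0.png",viewer.grab_frame(n)); print(viewer.camera_params(n))
print(viewer.camera_params("wrist"))
E
```

```text
{'t': 0.0, 'ee_pos': array([ 0.12954991, -0.53397111,  0.23048453]), 'eef_rot': array([ 9.92941813e-01,  1.18598977e-01,  8.03522378e-05, -9.12027732e-04]), 'force': array([-0.11822034,  0.03659634,  1.26552299]), 'grip_width': 1.001367634202134} 0.0187
{'mtx': array([[558.34942493,   0.        , 317.98465426],
       [  0.        , 558.34942493, 231.404581  ],
       [  0.        ,   0.        ,   1.        ]]), 'camera_from_world': array([[ 0.82836321,  0.56010706,  0.00971971, -0.52898083],
       [-0.40889683,  0.592691  ,  0.69391697,  0.19561054],
       [ 0.38290701, -0.57878964,  0.71998942, -1.72352432],
       [ 0.        ,  0.        ,  0.        ,  1.        ]])}
{'mtx': array([[442.39510166,   0.        , 320.25756669],
       [  0.        , 442.39510166, 242.83703435],
       [  0.        ,   0.        ,   1.        ]]), 'camera_from_world': array([[-0.0256652 , -0.99965623,  0.00535917,  0.03314889],
       [ 0.98796166, -0.02454611,  0.15273912, -0.64054679],
       [-0.15255506,  0.00921473,  0.98825201, -0.98483635],
       [ 0.        ,  0.        ,  0.        ,  1.        ]])}
{'mtx': array([[336.58890162,   0.        , 320.46197347],
       [  0.        , 336.58890162, 242.01983003],
       [  0.        ,   0.        ,   1.        ]]), 'mount': array([[ 3.47374625e-04,  9.57882431e-01,  2.87160455e-01,
         7.27318736e-02],
       [ 9.99999801e-01, -1.81361107e-04, -6.04720931e-04,
         1.14287219e-05],
       [-5.27171817e-04,  2.87160608e-01, -9.57882303e-01,
        -1.43320209e-01],
       [ 0.00000000e+00,  0.00000000e+00,  0.00000000e+00,
         1.00000000e+00]])}
```

View pics/top0.png

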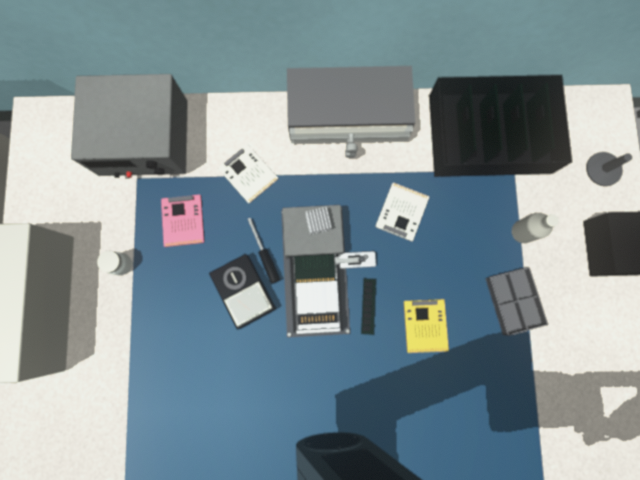

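View pics/scene0.png

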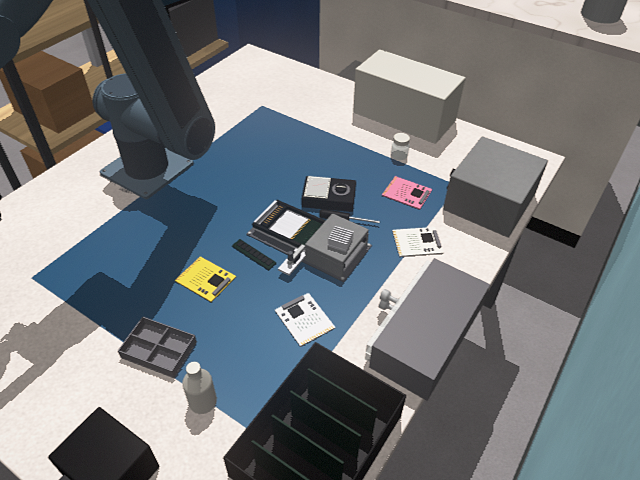

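The top view shows the cradle with its hood at about (313,230) and the open end at about (318,332). The bolt is on the right at about (355,260). In the scene view the hood is at about (338,240). I'll enlarge both.

```bash
python3 - <<'E'
import cv2,numpy as np
a=cv2.imread("pics/top0.png")[195:345,265:390]
b=cv2.imread("pics/scene0.png")[190:285,230:380]
a=cv2.resize(a,None,fx=4,fy=4,interpolation=cv2.INTER_CUBIC)
cv2.imwrite("pics/c_top.png",a)
b=cv2.resize(b,None,fx=5,fy=5,interpolation=cv2.INTER_CUBIC)
cv2.imwrite("pics/c_sc.png",b)
E
```

```text
(no output)
```

View pics/c_top.png

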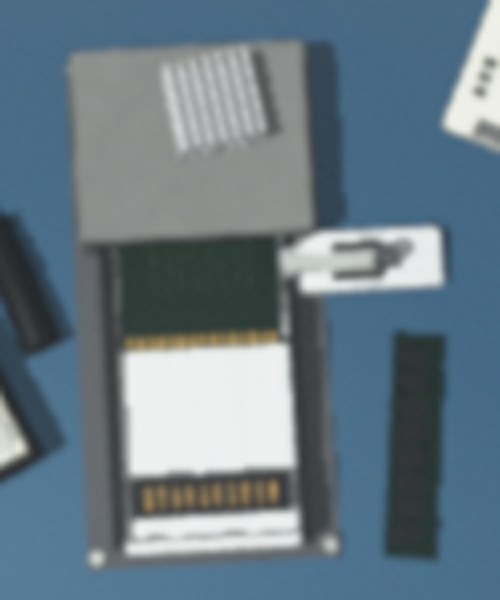

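View pics/c_sc.png

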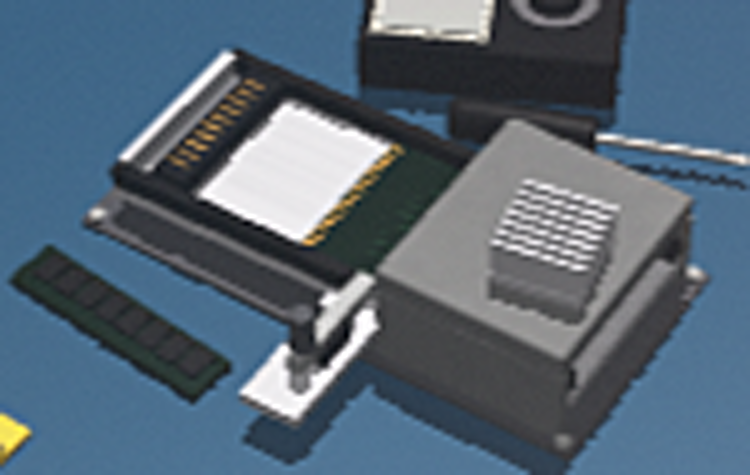

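The top crop shows the hood's front corners at about (83,243) and (316,228). The board's gold edge runs from (124,350) to (280,343) and the socket face is at y≈474. The knob is at about (402,247), the bolt lies to its left, and the memory stick is at (415,445). I'll cast rays from these.

```bash
cat > h.py <<'E'
from bench import manip, viewer
import cv2, numpy as np
from scipy.spatial.transform import Rotation as R
def w2c(n,s=None):
    p=viewer.camera_params(n)
    if n!="wrist": return p["mtx"],np.array(p["camera_from_world"])
    s=s or manip.sense(); T=np.eye(4); T[:3,:3]=R.from_quat(s["eef_rot"]).as_matrix(); T[:3,3]=s["ee_pos"]
    return p["mtx"],np.linalg.inv(T@p["mount"])
def ray(n,uv,z,s=None):
    K,M=w2c(n,s); d=np.linalg.inv(K)@[uv[0],uv[1],1]; d=np.array([d[0],-d[1],-d[2]])
    C=np.linalg.inv(M); o=C[:3,3]; d=C[:3,:3]@d
    return o+d*(z-o[2])/d[2]
def proj(n,P,s=None):
    K,M=w2c(n,s); c=M@np.append(P,1); q=K@[c[0],-c[1],-c[2]]; return q[:2]/q[2]
E
python3 - <<'E'
from h import *
f=lambda p:(265+p[0]/4-.375,195+p[1]/4-.375)
g=lambda p:(230+p[0]/5-.4,190+p[1]/5-.4)
P={}
for k,p,z in [("bl",(68,52),.066),("br",(303,42),.066),("fl",(83,243),.066),("fr",(316,229),.066),("bdL",(124,350),.03),("bdR",(280,343),.03),("socL",(133,476),.036),("socR",(288,472),.036),("knob",(405,245),.063),("postL",(97,558),.01),("postR",(331,545),.01),("memT",(418,332),.007),("memB",(412,557),.007)]:
    P[k]=ray("top",f(p),z); print(k,P[k].round(4))
for k,p,z in [("fl",(513,120),.066),("fr",(375,275),.066),("br",(567,360),.066),("bl",(692,200),.066),("bdL",(400,147),.03),("bdR",(312,243),.03),("knob",(302,315),.063)]:
    P[k+"s"]=ray("scene",g(p),z); print(k,"scene",P[k+"s"].round(4))
for s in("","s"):
    d=(P["fl"+s]+P["bl"+s]-P["fr"+s]-P["br"+s])[:2]; e=(P["bl"+s]+P["br"+s]-P["fl"+s]-P["fr"+s])[:2]
    print("yaw",np.arctan2(-d[0],d[1]),np.arctan2(e[1],e[0]),np.linalg.norm(d)/2,np.linalg.norm(e)/2,(P["fl"+s]+P["fr"+s])[:2]/2)
s=manip.sense();print(R.from_quat(s["eef_rot"]).as_matrix().round(3))
E
```

```text
bl [0.7237 0.1048 0.066 ]
br [ 0.7263 -0.032   0.066 ]
fl [0.6115 0.0976 0.066 ]
fr [ 0.6163 -0.0359  0.066 ]
bdL [0.5523 0.077  0.03  ]
bdR [ 0.554  -0.0147  0.03  ]
socL [0.4791 0.0728 0.036 ]
socR [ 0.4791 -0.0168  0.036 ]
knob [ 0.6062 -0.0868  0.063 ]
postL [0.432  0.0959 0.01  ]
postR [ 0.4359 -0.0419  0.01  ]
memT [ 0.5601 -0.0988  0.007 ]
memB [ 0.4276 -0.0896  0.007 ]
fl scene [0.617  0.0989 0.066 ]
fr scene [ 0.6208 -0.0355  0.066 ]
br scene [ 0.7316 -0.0284  0.066 ]
bl scene [0.7265 0.1018 0.066 ]
bdL scene [0.5581 0.0774 0.03  ]
bdR scene [ 0.5608 -0.0087  0.03  ]
knob scene [ 0.6047 -0.0764  0.063 ]
yaw 0.027273464384402785 0.049740301878396925 0.13523444338230733 0.11119243195142149 [0.61391633 0.0308761 ]
yaw 0.03398228217027739 0.04571928613225034 0.132411873018932 0.11028441727951334 [0.61889046 0.03166713]
[[ 0.972  0.236 -0.   ]
 [ 0.236 -0.972  0.002]
 [ 0.    -0.002 -1.   ]]
```

```bash
python3 -m creep '[0.9,-0.7,0,0,0,0.96,1, 0.9,-0.7,0,0,0,0.97,1, 0.9,-0.7,0,0,0,0.97,1, 1,-1,0,0,0,0,1, 1,-1,0,0,0,0,1]'; python3 -m creep '[0.8,-1,0,0,0,0,1, 0.8,-1,0,0,0,0,1, 0.8,-1,0,0,0,0,1, 0.8,-1,0,0,0,0,1, 0.8,-1,0,0,0,0,1]'
```

```text
t: 0.6
ee_pos: [0.2146, -0.4416, 0.2308]
eef_rot: [1.0, 0.017, -0.0, -0.0]
force: [0.4, 0.1, -0.8]
grip_width: 0.149
t: 1.1
ee_pos: [0.291, -0.3387, 0.231]
eef_rot: [1.0, 0.018, -0.0, -0.0]
force: [1.0, -0.4, -0.0]
grip_width: -0.001
```

```bash
python3 -m creep '[0.8,-1,0,0,0,0,1, 0.8,-1,0,0,0,0,1, 0.8,-1,0,0,0,0,1, 0.8,-1,0,0,0,0,1, 0.8,-1,0,0,0,0,1]'; python3 -m creep '[0.8,-1,0,0,0,0,1, 0.8,-1,0,0,0,0,1, 0.8,-1,0,0,0,0,1, 0.8,-1,0,0,0,0,1, 0.8,-1,0,0,0,0,1]';  python3 -m creep '[0.8,-1,0,0,0,0,1, 0.8,-1,0,0,0,0,1, 0.8,-1,0,0,0,0,1, 0.8,-1,0,0,0,0,1, 0.8,-1,0,0,0,0,1]'
```

```text
t: 1.6
ee_pos: [0.3673, -0.236, 0.231]
eef_rot: [1.0, 0.018, -0.0, -0.0]
force: [-0.6, 1.5, 0.1]
grip_width: 0.002
t: 2.1
ee_pos: [0.4437, -0.1333, 0.231]
eef_rot: [1.0, 0.018, -0.0, -0.0]
force: [1.0, 0.2, -0.1]
grip_width: -0.005
t: 2.6
ee_pos: [0.5201, -0.0305, 0.2309]
eef_rot: [1.0, 0.018, -0.0, -0.0]
force: [-0.1, -0.2, 0.4]
grip_width: 0.001
```

```bash
python3 -m creep '[0.75,-0.7,0.9,0,0,0,1, 0.75,-0.7,0.9,0,0,0,1, 0.75,-0.7,0.9,0,0,0,1, 0.75,-0.7,0.9,0,0,0,1, 0,0,0,0,0,0,1]'; python3 - <<'E'
from h import *
s=manip.sense(); im=viewer.grab_frame("wrist"); cv2.imwrite("pics/w1.png",im); print(s["ee_pos"],s["eef_rot"],s["force"])
np.save("w1.npy",np.r_[s["ee_pos"],s["eef_rot"]])
c,S=np.array([.5845,.030]),.035
u=np.array([np.cos(S),np.sin(S)]);v=np.array([-u[1],u[0]])
for a,b,z in [(.032,.068,.066),(.032,-.068,.066),(-.0285,0,.028),(-.102,0,.034),(.017,-.112,.063)]:
    print(a,b,proj("wrist",np.append(c+a*u+b*v,z),s).round(1))
E
```

```text
t: 3.1
ee_pos: [0.577, 0.0282, 0.156]
eef_rot: [1.0, 0.019, -0.003, -0.001]
force: [-0.5, -0.3, -0.3]
grip_width: -0.001
[0.57701025 0.02824369 0.15601288] [ 9.99824034e-01  1.85609699e-02 -2.61551175e-03 -7.42099245e-04] [-0.45540889 -0.3016055  -0.30370081]
0.032 0.068 [220.  190.3]
0.032 -0.068 [416.7 190.8]
-0.0285 0 [318.6 255.2]
-0.102 0 [318.5 334.7]
0.017 -0.112 [475.5 211.4]
```

View pics/w1.png

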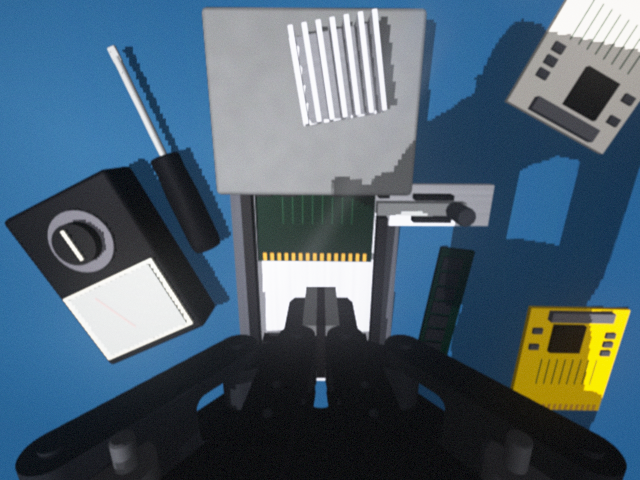

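The wrist view shows the hood's front edge from (206,193) to (412,194). The board's front edge is at row 261, columns 261–370. The knob's top is at about (463,213) and the finger tips are at (320,290).

```bash
python3 - <<'E'
from h import *
a=np.load("w1.npy"); s=dict(ee_pos=a[:3],eef_rot=a[3:])
for k,p,z in [("fl",(206,193),.066),("fr",(412,194),.066),("bl",(203,10),.066),("br",(426,11),.066),("bL",(261,261),.029),("bR",(370,261.5),.029),("knob",(463,213),.063),("railL0",(237,196),.04),("railL1",(240,320),.036)]: print(k,ray("wrist",p,z,s).round(4))
print(proj("wrist",a[:3],s))
E
```

```text
fl [0.6119 0.1088 0.066 ]
fr [ 0.6165 -0.0339  0.066 ]
bl [0.7217 0.1039 0.066 ]
br [ 0.7261 -0.0294  0.066 ]
bL [0.5492 0.0779 0.029 ]
bR [ 0.5523 -0.015   0.029 ]
knob [ 0.6039 -0.0727  0.063 ]
railL0 [0.6061 0.0938 0.04  ]
railL1 [0.4959 0.0959 0.036 ]
[320.06407542 302.74725242]
```

```bash
python3 -m creep '[0,0,1,0,0,0,1, 0,0,1,0,0,0,1, 0,0,1,0,0,0,1, 0,0,1,0,0,0,1, 0,0,1,0,0,0,1]'; python3 -m creep '[0,0,0.3,0,0,0,1, 0,0,0,0,0,0,1, 0,0,0,0,0,0,1]'
```

```text
t: 3.65
ee_pos: [0.5778, 0.0255, 0.0598]
eef_rot: [1.0, 0.017, 0.001, 0.0]
force: [0.0, 0.1, -0.2]
grip_width: 0.001
t: 3.95
ee_pos: [0.5785, 0.026, 0.0546]
eef_rot: [1.0, 0.018, 0.001, 0.0]
force: [-0.2, -0.1, -0.1]
grip_width: -0.0
```

```bash
python3 -m creep '[0,-0.27,0.4,0,0,0,1, 0,0,0.4,0,0,0,1, 0,0,0,0,0,0,1]'; python3 -m creep '[0,0,0.1,0,0,0,1, 0,0,0.1,0,0,0,1, 0,0,0,0,0,0,1]'
```

```text
t: 4.25
ee_pos: [0.5767, 0.0323, 0.0362]
eef_rot: [1.0, 0.018, -0.001, -0.0]
force: [-0.4, 0.0, 0.6]
grip_width: 0.001
t: 4.55
ee_pos: [0.5775, 0.0319, 0.0331]
eef_rot: [1.0, 0.018, -0.0, -0.0]
force: [-0.8, -0.2, -0.2]
grip_width: 0.002
```

```bash
for i in 1 2 3; do :; done; python3 -m creep '[0,0,0.04,0,0,0,1, 0,0,0.04,0,0,0,1, 0,0,0,0,0,0,1]'
```

```text
t: 4.85
ee_pos: [0.5776, 0.0319, 0.0317]
eef_rot: [1.0, 0.018, -0.0, -0.0]
force: [0.7, -0.6, -0.3]
grip_width: -0.001
```

```bash
python3 -m creep '[0,0,0.025,0,0,0,1, 0,0,0,0,0,0,1]'
```

```text
t: 5.05
ee_pos: [0.5776, 0.0319, 0.0312]
eef_rot: [1.0, 0.018, -0.0, 0.0]
force: [0.0, 0.5, -0.4]
grip_width: 0.0
```

```bash
python3 -m creep '[0,0,0.025,0,0,0,1, 0,0,0,0,0,0,1]'; python3 -m creep '[0,0,0.015,0,0,0,1, 0,0,0,0,0,0,1]'
```

```text
t: 5.25
ee_pos: [0.5776, 0.0319, 0.0307]
eef_rot: [1.0, 0.018, -0.0, -0.0]
force: [-0.3, -0.4, -0.4]
grip_width: 0.005
t: 5.45
ee_pos: [0.5776, 0.0319, 0.0304]
eef_rot: [1.0, 0.018, -0.0, -0.0]
force: [-0.0, -0.2, 0.4]
grip_width: -0.0
```

```bash
python3 -m creep '[0,0,0.015,0,0,0,1, 0,0,0,0,0,0,1]'
```

```text
t: 5.65
ee_pos: [0.5776, 0.0319, 0.0303]
eef_rot: [1.0, 0.018, 0.0, -0.0]
force: [-0.8, 0.1, 1.7]
grip_width: 0.001
```

```bash
python3 -m creep '[0,0,0.015,0,0,0,1, 0,0,0,0,0,0,1]'
```

```text
t: 5.85
ee_pos: [0.5777, 0.0319, 0.0303]
eef_rot: [1.0, 0.018, 0.0, 0.0]
force: [-2.3, 0.5, 4.8]
grip_width: 0.0
```

```bash
python3 -m creep '[0,0,0.015,0,0,0,1, 0,0,0,0,0,0,1]'
```

```text
t: 6.05
ee_pos: [0.5777, 0.0319, 0.0302]
eef_rot: [1.0, 0.018, 0.0, 0.0]
force: [-2.8, 0.4, 7.4]
grip_width: 0.002
```

```bash
python3 -m creep '[0,0,0.025,0,0,0,1, 0,0,0,0,0,0,1]'
```

```text
t: 6.25
ee_pos: [0.5777, 0.0319, 0.0302]
eef_rot: [1.0, 0.018, 0.0, 0.0]
force: [-4.0, 0.2, 10.8]
grip_width: 0.001
```

```bash
python3 -m creep '[-0.1,0,0.002,0,0,0,1, -0.15,0,0.003,0,0,0,1, -0.15,0,0.003,0,0,0,1, 0,0,0,0,0,0,1]'
```

```text
t: 6.65
ee_pos: [0.5712, 0.0314, 0.03]
eef_rot: [1.0, 0.018, 0.002, 0.0]
force: [0.7, -0.2, 6.3]
grip_width: 0.002
```

```bash
python3 -m creep '[-0.1,0,0.02,0,0,0,1, -0.2,0,0.01,0,0,0,1, -0.2,0,0.008,0,0,0,1, 0,0,0,0,0,0,1]'
```

```text
t: 7.05
ee_pos: [0.5618, 0.0309, 0.0298]
eef_rot: [1.0, 0.018, 0.003, 0.0]
force: [0.1, 0.1, 9.0]
grip_width: 0.006
```

```bash
python3 -m creep '[-0.2,0,0.012,0,0,0,1, -0.2,0,0.012,0,0,0,1, -0.2,0,0.01,0,0,0,1, 0,0,0,0,0,0,1]'; python3 - <<'E'
from h import *
s=manip.sense(); im=viewer.grab_frame("wrist"); cv2.imwrite("pics/w2.png",im)
print(s["ee_pos"],s["force"]); np.save("w2.npy",np.r_[s["ee_pos"],s["eef_rot"]])
E
```

```text
t: 7.45
ee_pos: [0.5505, 0.0303, 0.0295]
eef_rot: [1.0, 0.018, 0.003, 0.001]
force: [0.5, 0.3, 10.9]
grip_width: 0.001
[0.55047453 0.03033907 0.02950148] [ 0.5069153   0.30299829 10.94339991]
```

View pics/w2.png

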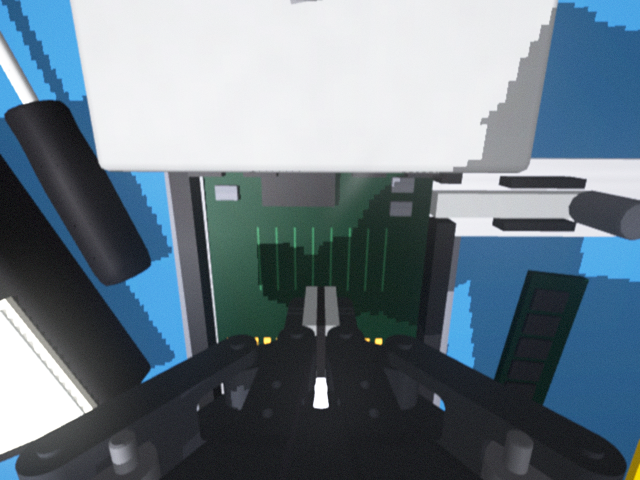

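The board is following: its rear parts are emerging at row ~190 and the gold edge is visible at row ~342, on both sides of the fingers.

```bash
python3 - <<'E'
from h import *
a=np.load("w2.npy"); s=dict(ee_pos=a[:3],eef_rot=a[3:])
for p in [(265,345),(378,346),(265,338),(206,250),(432,250)]: print(ray("wrist",p,.0285,s).round(4))
E
python3 -m creep '[-0.2,0,0.012,0,0,0,1, -0.2,0,0.012,0,0,0,1, -0.2,0,0.01,0,0,0,1, -0.2,0,0.01,0,0,0,1, 0,0,0,0,0,0,1]'
```

```text
[0.5262 0.0566 0.0285]
[0.5275 0.001  0.0285]
[0.5301 0.0566 0.0285]
[0.5744 0.0827 0.0285]
[ 0.5779 -0.0193  0.0285]
t: 8.0
ee_pos: [0.5353, 0.0296, 0.0291]
eef_rot: [1.0, 0.018, 0.004, 0.001]
force: [1.4, -0.4, 14.0]
grip_width: 0.002
```

```bash
python3 -m creep '[-0.2,0,0.007,0,0,0,1, -0.2,0,0.007,0,0,0,1, -0.2,0,0.007,0,0,0,1, -0.2,0,0.007,0,0,0,1, 0,0,0,0,0,0,1]'
```

```text
t: 8.5
ee_pos: [0.5197, 0.029, 0.0287]
eef_rot: [1.0, 0.018, 0.005, 0.001]
force: [1.9, -0.7, 14.2]
grip_width: -0.002
```

```bash
python3 -m creep '[-0.15,0,0.005,0,0,0,1, -0.15,0,0.005,0,0,0,1, -0.15,0,0.005,0,0,0,1, 0,0,0,0,0,0,1]'
```

```text
t: 8.9
ee_pos: [0.5112, 0.0287, 0.0285]
eef_rot: [1.0, 0.018, 0.005, 0.001]
force: [2.7, 0.1, 14.5]
grip_width: 0.001
```

```bash
python3 -m creep '[-0.12,0,0.01,0,0,0,1, -0.12,0,0.008,0,0,0,1, -0.1,0,0.006,0,0,0,1, 0,0,0,0,0,0,1]'
```

```text
t: 9.3
ee_pos: [0.5052, 0.0283, 0.0284]
eef_rot: [1.0, 0.018, 0.006, 0.001]
force: [3.0, 1.0, 17.0]
grip_width: 0.002
```

```bash
python3 -m creep '[-0.1,0,0.003,0,0,0,1, -0.1,0,0.003,0,0,0,1, 0,0,0,0,0,0,1, 0,0,0,0,0,0,1]'
```

```text
t: 9.7
ee_pos: [0.5022, 0.0282, 0.0283]
eef_rot: [1.0, 0.017, 0.007, 0.001]
force: [5.8, 0.6, 14.6]
grip_width: -0.003
```

```bash
python3 -m creep '[-0.05,0,0.012,0,0,0,1, -0.1,0,0.008,0,0,0,1, 0,0,0,0,0,0,1]'
```

```text
t: 10.0
ee_pos: [0.5, 0.028, 0.0282]
eef_rot: [1.0, 0.017, 0.008, 0.001]
force: [6.6, 1.1, 14.9]
grip_width: -0.002
```

```bash
python3 -m creep '[-0.1,0,0.006,0,0,0,1, -0.05,0,0.003,0,0,0,1, 0,0,0,0,0,0,1]'
```

```text
t: 10.3
ee_pos: [0.4973, 0.0279, 0.0282]
eef_rot: [1.0, 0.017, 0.008, 0.001]
force: [6.7, 0.1, 16.2]
grip_width: 0.004
```

```bash
python3 -m creep '[-0.08,0,0.006,0,0,0,1, 0,0,0,0,0,0,1, 0,0,0,0,0,0,1]'
```

```text
t: 10.6
ee_pos: [0.4961, 0.0277, 0.0281]
eef_rot: [1.0, 0.017, 0.008, 0.001]
force: [9.1, 1.6, 15.9]
grip_width: 0.0
```

```bash
python3 -m creep '[-0.08,0,0.006,0,0,0,1, 0,0,0,0,0,0,1, 0,0,0,0,0,0,1]'
```

```text
t: 10.9
ee_pos: [0.4948, 0.0276, 0.0281]
eef_rot: [1.0, 0.017, 0.008, 0.001]
force: [8.3, 0.6, 15.3]
grip_width: -0.001
```

```bash
python3 - <<'E'
from h import *
s=manip.sense(); im=viewer.grab_frame("wrist"); cv2.imwrite("pics/w3.png",im)
print(s["ee_pos"],s["force"]); np.save("w3.npy",np.r_[s["ee_pos"],s["eef_rot"]])
E
```

```text
[0.49481272 0.02760123 0.02811756] [ 8.30645168  0.6146433  15.29288339]
```

View pics/w3.png

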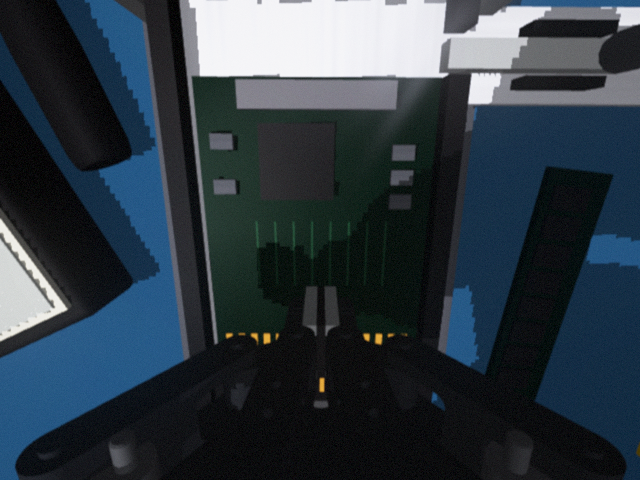

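The board's rear edge is at row ~77 and the bolt's near edge at row ~72, at (445–600, 72). The board is clear of the hood and about home.

```bash
python3 - <<'E'
from h import *
a=np.load("w3.npy"); s=dict(ee_pos=a[:3],eef_rot=a[3:])
for n,p,z in [("rearL",(195,77),.030),("rearR",(438,79),.030),("boltnear",(447,69),.037),("boltnear2",(600,73),.037),("boltfar",(447,38),.037),("gold",(230,340),.028),("gold",(400,341),.028)]: print(n,ray("wrist",p,z,s).round(4))
E
```

```text
rearL [0.5895 0.0793 0.03  ]
rearR [ 0.5922 -0.0148  0.03  ]
boltnear [ 0.5943 -0.0154  0.037 ]
boltnear2 [ 0.595  -0.0719  0.037 ]
boltfar [ 0.6043 -0.0141  0.037 ]
gold [0.4735 0.0706 0.028 ]
gold [ 0.4757 -0.012   0.028 ]
```

```bash
python3 -m creep '[-0.04,0,0.008,0,0,0,1, 0,0,0,0,0,0,1, 0,0,0,0,0,0,1]'; python3 -m creep '[0,0,-0.1,0,0,0,1, 0,0,-0.2,0,0,0,1, 0,0,-0.8,0,0,0,1, 0,0,-1,0,0,0,1, 0,0,-1,0,0,0,1]'; python3 -m creep '[0,0,-1,0,0,0,1, 1,1,-1,0,0,0,1, 1,1,0,0,0,0,1, 1,1,0,0,0,0,1, 1,1,0,0,0,0,1]';  python3 -m creep '[1,1,0,0,0,0,1, 0,1,0,0,0,0,1, 0,1,0,0,0,0,1, 0,1,0,0,0,0,1, 0,0,0,0,0,0,1]'
```

```text
t: 11.25
ee_pos: [0.4945, 0.0276, 0.0281]
eef_rot: [1.0, 0.017, 0.009, 0.001]
force: [9.5, 0.7, 15.0]
grip_width: -0.002
t: 11.75
ee_pos: [0.4845, 0.0288, 0.086]
eef_rot: [1.0, 0.018, -0.002, -0.0]
force: [0.4, 0.1, 0.0]
grip_width: 0.002
t: 12.25
ee_pos: [0.5685, -0.049, 0.1257]
eef_rot: [1.0, 0.018, -0.001, -0.0]
force: [0.3, 0.6, -0.2]
grip_width: -0.001
t: 12.75
ee_pos: [0.5908, -0.1299, 0.1252]
eef_rot: [1.0, 0.016, -0.001, 0.0]
force: [-0.3, 0.1, 0.0]
grip_width: 0.004
```

Now an accurate look at the knob and the board before pushing.

```bash
python3 -m creep '[0.6,0,0,0,0,0,1, 0,0,0,0,0,0,1]'; python3 - <<'E'
from h import *
s=manip.sense(); im=viewer.grab_frame("wrist"); t=viewer.grab_frame("top"); 
print(s["ee_pos"],s["eef_rot"]); np.save("w4.npy",np.r_[s["ee_pos"],s["eef_rot"]])
t=cv2.resize(t[215:345,275:385],None,fx=3.7,fy=3.7,interpolation=cv2.INTER_CUBIC)
cv2.imwrite("pics/w4.png",np.hstack([cv2.resize(im,(0,0),fx=.6,fy=.6)[:, :],t[:288,:407]])); cv2.imwrite("pics/w4f.png",im)
E
```

```text
t: 12.95
ee_pos: [0.6037, -0.1267, 0.1256]
eef_rot: [1.0, 0.018, -0.0, -0.0]
force: [-0.2, 0.3, 1.3]
grip_width: -0.001
[ 0.6036977  -0.12673509  0.12556109] [ 9.99843650e-01  1.76767477e-02 -2.76330659e-04 -3.63624587e-04]
```

View pics/w4f.png

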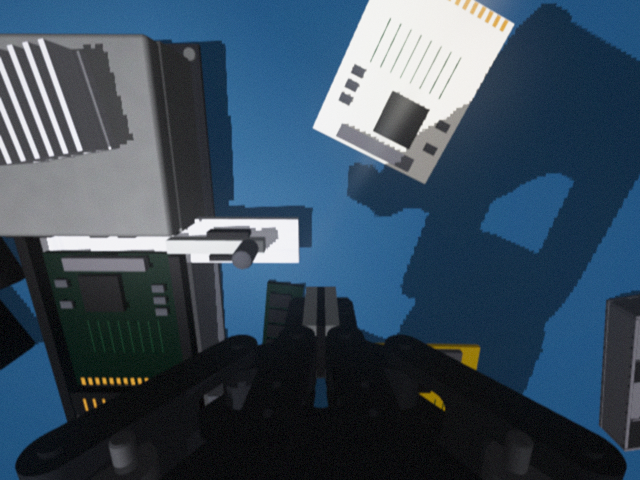

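The knob's top is at about (246,252), and its stem leans up to about (247,240). The board now sits against the socket, with both gold rows at rows 381–405.

```bash
python3 - <<'E'
from h import *
a=np.load("w4.npy"); s=dict(ee_pos=a[:3],eef_rot=a[3:])
for n,p,z in [("knob",(246,254),.063),("rearL",(48,251),.03),("rearR",(178,255),.03),("boltnear",(175,252),.037),("boltfar",(170,239),.037)]: print(n,ray("wrist",p,z,s).round(4))
E
```

```text
knob [ 0.6049 -0.0788  0.063 ]
rearL [0.5905 0.0763 0.03  ]
rearR [ 0.5908 -0.0205  0.03  ]
boltnear [ 0.5956 -0.0216  0.037 ]
boltfar [ 0.6053 -0.0188  0.037 ]
```

```bash
python3 -m creep '[0.05,0,1,0,0,0,1, 0,0,1,0,0,0,1, 0,0,1,0,0,0,1, 0,0,0.9,0,0,0,1, 0,0,0,0,0,0,1]'; python3 -m creep '[0,-0.6,0,0,0,0,1, 0,-0.5,0,0,0,0,1, 0,0,0,0,0,0,1]'
```

```text
t: 13.55
ee_pos: [0.6017, -0.1258, 0.0453]
eef_rot: [1.0, 0.018, -0.003, -0.001]
force: [0.1, 0.7, 0.1]
grip_width: 0.001
t: 13.85
ee_pos: [0.604, -0.1034, 0.0493]
eef_rot: [1.0, 0.019, 0.001, -0.0]
force: [0.6, -0.2, 1.2]
grip_width: -0.002
```

```bash
python3 -m creep '[0,-0.25,0.1,0,0,0,1, 0,-0.25,0,0,0,0,1, 0,0,0,0,0,0,1]'; python3 -m creep '[0,-0.25,0,0,0,0,1, 0,-0.25,0,0,0,0,1, 0,0,0,0,0,0,1]'
```

```text
t: 14.15
ee_pos: [0.6035, -0.0947, 0.0464]
eef_rot: [1.0, 0.018, 0.0, 0.0]
force: [-0.8, -1.5, 0.7]
grip_width: 0.003
t: 14.45
ee_pos: [0.6031, -0.0848, 0.0462]
eef_rot: [1.0, 0.018, 0.0, -0.0]
force: [0.9, 0.3, 0.6]
grip_width: -0.004
```

```bash
python3 -m creep '[0,-0.25,0,0,0,0,1, 0,-0.25,0,0,0,0,1, 0,0,0,0,0,0,1]'
```

```text
t: 14.75
ee_pos: [0.6026, -0.0745, 0.0461]
eef_rot: [1.0, 0.018, 0.0, -0.0]
force: [-0.2, -0.4, 0.2]
grip_width: 0.002
```

```bash
python3 -m creep '[0,-0.25,0,0,0,0,1, 0,-0.2,0,0,0,0,1]'; python3 - <<'E'
from h import *
s=manip.sense(); im=viewer.grab_frame("wrist"); cv2.imwrite("pics/w5.png",im); print(s["ee_pos"],s["force"]);np.save("w5.npy",np.r_[s["ee_pos"],s["eef_rot"]])
E
```

```text
t: 14.95
ee_pos: [0.6023, -0.0661, 0.0461]
eef_rot: [1.0, 0.018, 0.0, 0.0]
force: [0.4, -2.3, 0.4]
grip_width: 0.0
[ 0.60230371 -0.06609893  0.04608749] [ 0.37179235 -2.32094239  0.42867463]
```

View pics/w5.png

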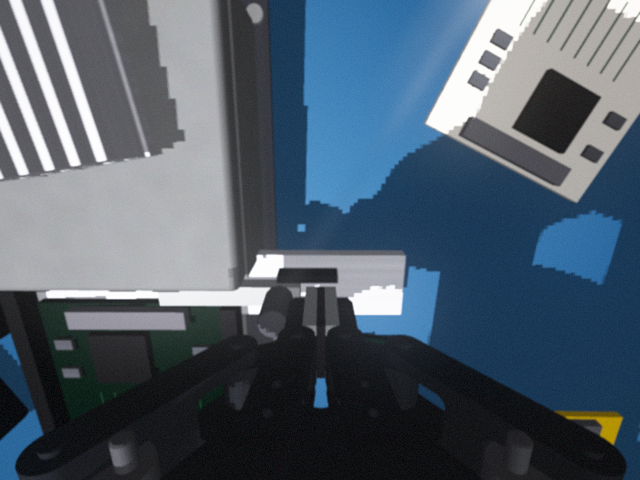

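The knob at (277,300) is against the left of the fingers, and the bolt is entering the channel behind the board, with its tip at about (160,300).

```bash
python3 -m creep '[0,-0.15,0,0,0,0,1, 0,-0.1,0,0,0,0,1, 0,0,0,0,0,0,1]'
```

```text
t: 15.3
ee_pos: [0.6022, -0.062, 0.0462]
eef_rot: [1.0, 0.018, 0.0, 0.001]
force: [0.2, -4.7, -0.6]
grip_width: -0.002
```

```bash
python3 -m creep '[0,-0.1,0,0,0,0,1, 0,0,0,0,0,0,1]'
```

```text
t: 15.5
ee_pos: [0.6023, -0.0617, 0.0462]
eef_rot: [1.0, 0.018, 0.0, 0.002]
force: [-0.6, -9.5, -0.8]
grip_width: -0.0
```

```bash
python3 -m creep '[0,-0.05,0,0,0,0,1, 0,-0.05,0,0,0,0,1]'
```

```text
t: 15.7
ee_pos: [0.6023, -0.0613, 0.0463]
eef_rot: [1.0, 0.018, 0.0, 0.003]
force: [-2.0, -17.8, -1.4]
grip_width: 0.0
```

```bash
python3 -m creep '[0,0.4,0,0,0,0,1, 0,1,0,0,0,0,1, 0,1,0,0,0,0,1, 0,0.2,-1,0,0,0,1, 0,0,-1,0,0,0,1]'; python3 -m creep '[0,0,-1,0,0,0,1, 0,0,-1,0,0,0,1, -0.8,0,-0.5,0,0,0,1, 0,0,0,0,0,0,1, 0,0,0,0,0,0,1]'; python3 - <<'E'
from h import *
s=manip.sense(); im=viewer.grab_frame("wrist"); t=viewer.grab_frame("top"); cv2.imwrite("pics/w6.png",im);cv2.imwrite("pics/top6.png",t); print(s["ee_pos"],s["force"]);np.save("w6.npy",np.r_[s["ee_pos"],s["eef_rot"]])
a=cv2.resize(im[150:480,0:330],None,fx=1.8,fy=1.8,interpolation=cv2.INTER_CUBIC); cv2.imwrite("pics/w6c.png",a)
E
```

```text
t: 16.2
ee_pos: [0.603, -0.1096, 0.0856]
eef_rot: [1.0, 0.017, -0.001, -0.001]
force: [-0.1, -0.4, 0.3]
grip_width: -0.0
t: 16.7
ee_pos: [0.5877, -0.1094, 0.136]
eef_rot: [1.0, 0.018, 0.0, -0.0]
force: [-0.3, 0.8, -0.7]
grip_width: 0.002
[ 0.58774794 -0.10938799  0.13595053] [-0.3120353   0.82541138 -0.65353875]
```

View pics/w6c.png

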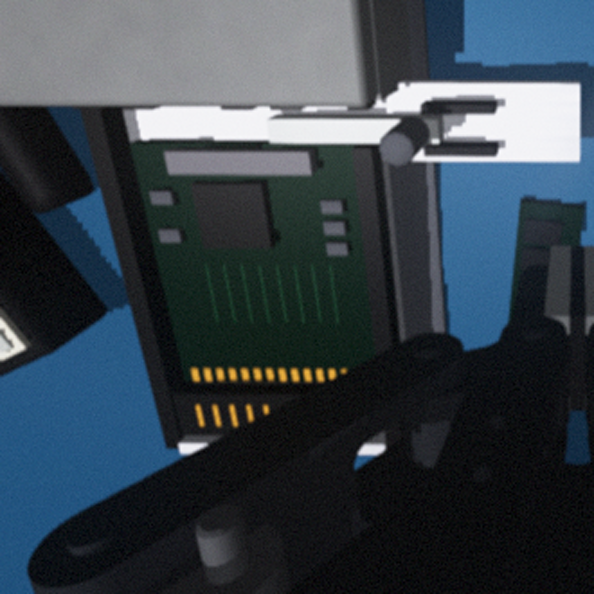

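The bolt is across behind the board, with its tip at crop (268,130) and the knob at crop (398,150) by the rail. The board's front is against the socket.

```bash
python3 - <<'E'
from h import *
a=np.load("w6.npy"); s=dict(ee_pos=a[:3],eef_rot=a[3:])
f=lambda p:(p[0]/1.8,150+p[1]/1.8)
for n,p,z in [("knob",(398,150),.063),("tip",(268,133),.037),("boltnear",(268,143),.037),("rear",(268,152),.033),("rearL",(135,142),.03),("front",(195,382),.028),("sockend",(180,443),.03)]: print(n,ray("wrist",f(p),z,s).round(4))
E
```

```text
knob [ 0.5994 -0.043   0.063 ]
tip [0.5974 0.0178 0.037 ]
boltnear [0.5931 0.0182 0.037 ]
rear [0.5881 0.0207 0.033 ]
rearL [0.5896 0.0782 0.03  ]
front [0.4692 0.0715 0.028 ]
sockend [0.4347 0.0827 0.03  ]
```

```bash
python3 -c "
from bench import manip
print(manip.sense()['t']); print(manip.sign_off())"
```

```text
16.8
the job is handed in; nothing more can be done
None
```

I drew the board out until it had pushed the socket home, then slid the bolt fully in behind it. I handed the job in at 16.8 s with the gripper clear of everything.

- **Pressing force:** I pressed about 24 mm behind the board's front edge. The highest reading was 17 N, against the 22 N limit. Force is only reported at the end of each move, so a brief higher peak could have gone unseen.
- **Socket:** The resistance settled at about 6.6 N once the board met the socket. After about 8 mm more it rose to about 9 N and the pads began to slip, which I took as the hard stop. The socket's own travel was not measured in a picture.
- **Gap before bolting:** The first picture put the board's rear edge about 2 mm from the bolt, matching the 2 mm of play given for a board that is home. A later picture read nearer 5 mm, but from a steep angle.
- **Bolt:** It stopped hard, with the push force climbing to about 18 N. The knob moved from y ≈ -0.079 m to -0.043 m, which is the full 36 mm.
- **Last check:** The last picture shows the bolt across the channel behind the board and the board's front against the socket. Its position readings scatter by a few millimetres.
- **Other things on the bench:** None of the moves went for them, and those visible in the wrist pictures looked undisturbed. I did not measure their positions again at the end.

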